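# Hold the tilt gauge on its set mark

## Robot

A 6-joint arm with a two-finger parallel gripper is mounted at the origin on the work surface. World frame = base frame: x ahead of the robot, y to its left, z up, the work surface at z = 0. Lengths are in mm, angles in rad, forces in N, time in s.
With the tool pointing down it reaches from about 300 to 775 mm from the base axis. Payload 14.6 kg.
Tool frame: the origin (TCP) lies midway between the tips of the shut fingers; the grasp point (between the pads) lies 19 mm behind it (grip_depth is the distance from the TCP to the grasp point, in mm); z points along the fingers, y is the direction in which the jaws open and shut (so a half turn about z gives the same grasp; the last joint's range is limited). The gripper opens to 94 mm and grips with 3 to 60 N. Pads are 16 mm wide; open, the fingers measure 119 mm over their backs; the gripper's body (75 mm by 177 mm) begins 78 mm behind the grasp point.
Start: joints at [1.103, 0.3, 1.521, -0, 1.321, -0.067], TCP at [214.582, 506.403, 205.446] pointing down, gripper open.
Joint ranges: [-3.03, 3.03], [-0.79, 2.21], [0.23, 2.52], [-1.04, 4.18], [0, 3.07], [-2.55, 2.55]. Speed limits (rad/s): [2.22, 2.22, 2.57, 3.14, 3.14, 3.14].

## Interface

Orientations are given as [roll, pitch, yaw] about the fixed x, y, z axes, in that order (R = Rz(yaw) Ry(pitch) Rx(roll)).
In Python, from cell import read_state, camera, camera_info, sign_off, grip_depth gives the robot as it stands.
- The arm moves only by the tool drive_tool, never from a script. Its argument "motion" is one flat list of numbers, 4 for each row, row after row: the shift along the tool's x, y, z in mm, then the turn about the tool's z in rad. A call has 1 to 8 rows; each row shifts and turns the pose as measured when the row begins, along the tool's axes as they then stand; what a row does not reach is not made up. A row lasts 1/12 s, in which the tool goes at most 41.7 mm and 7.16 degrees, less where a joint would pass 70% of its speed; a pose out of reach is approached as far as the arm can. A call is refused whole if a number of a shift passes 41.7 or a number of a turn 0.125, either way. A call with a gripper value outside its range is refused whole. "jaw" is the closure, from 0 (fully open) to 1 (shut), set as the call begins (left out, the last holds). The fingers move at their own pace and stop on an object; "grip_force" is the grip in N (left out, the last holds). Time passes only in rows, so rows that do not move let the fingers close. It gives the time, the measured TCP pose, the force and the opening at its end, in the units of the state.
- read_state(): the state, without advancing time (a new reading comes with each control period).
- camera(name): name is "side" or "top"; returns the picture (384x512x3 uint8, red, green, blue); there is no depth.
- camera_info(name): a dict with "fovy" (degrees; the focal length in pixels is half the picture's height over the tangent of half this angle, whatever the lens; pixels are square), "cx", "cy" (the principal point, pixels), "camera_from_world" (4x4, takes a point from world to camera coordinates). Camera axes: x right, y up, looking along -z (the intrinsics and any distortion apply to the point x, -y, -z); pixel columns grow to the right and rows downward; lengths in mm; the calibration is good to about 2 mm. A picture is of the moment at which its call begins. camera_info takes no time and is no camera call.
- sign_off(): hands the job in, once; it reports no verdict.
The state is a dict: "clock": time; "joints": joint angles; "qd": joint speeds; "effort": joint torques, N m; "eef_pos": TCP position; "eef_rot": TCP orientation; "wrist_force": force on the tool from outside, world axes, zero at the start; "moment": the same for the moment, N m; "finger_gap": finger opening in mm.
Only numpy, scipy, OpenCV 4.12 (cv2) and the standard library are available. Lean on these libraries where they do the work, as an engineer would, in place of code of your own. Each camera call takes 0.05 s, during which the arm holds its last target. There are 200 camera calls.

## Task

A tilt gauge rocks on the rod of its check stand, but an offcut of bar is jammed under its raised end: draw the offcut out and set it down on the bench, clear of the stand. Then take the gauge and rock it on the rod until its swinging pointer settles on the set mark, and finish while still holding it steadily there, with the gauge still resting on the rod. Leave the other lab things where they are.

Things in the scene. Friction and masses are not known exactly. Their poses are not given: they have to be found in the camera images.
- stand: Check stand, fixed: steel plate 110 mm (its x) by 255 mm (its y, from -105 to +150), 8 mm thick, with a steel rod of 20 mm diameter across it along the stand's x. Origin: underside of the plate, straight below the rod's middle; z up. Placed and turned (up to 17 degrees) differently each time. The bench is bare past its +y end: |x| < 80 mm, y from 150 to 310 mm in its frame.
- rod_mid (a point): Middle of the rod's axis, 22 mm above the bench (rod's top: 32 mm above the bench, 24 mm above the plate). Axes as the stand's; x is along the rod, the axis on which the gauge rocks.
- gauge: Pendulum tilt gauge, loose, 0.5 kg. Origin: middle of the flat underside of its base bar (30 mm in x, 160 mm in y, 12 mm thick); z up through the dial. It lies across the rod, resting on it near its origin, y along the stand's y within 2 degrees; two 4 mm lips under the bar at y = +-16 mm straddle the rod. Dial frame on the bar: 26 mm (x) by 98 mm (y), up to z = 105 mm, open to +x and -x.
- raised_end (a point): Middle of the underside's edge at the bar's +y end, 80 mm from the gauge's origin. At the start this end is up, the heavier -y end (with a steel weight block on it) is down on the plate: the gauge is turned about 0.30 rad about its x. Let go, it falls back on the -y end.
- handle (a point): Middle of the top face of the black handle block on the gauge's frame, at z = 150 mm in the gauge's frame: 24 mm in the gauge's x, 36 mm in its y, 46 mm tall below this point. Axes as the gauge's. It can be gripped from above across the 24 mm, jaws closing along the rod's direction.
- pointer (a joint): Angle (rad) of the dark pendulum pointer about the gauge's x, pivot 85 mm above the gauge's origin; 0 = along the gauge's -z. It swings freely and settles plumb within about 2 s, so at rest it reads minus the gauge's tilt about its x (about -0.30 at the start, growing as the +y end goes down).
- pointer_tip (a point): End of the pointer, 60 mm from its pivot.
- mark (a joint): Angle (rad) of the set mark, counted like the pointer's: a small brass tab 7 mm wide at the lower rim of the dial, on both faces; -0.07 to 0.15, set differently each time, stiff, not to be moved. The pointer is on the mark when both angles are equal.
- mark_tip (a point): Point of the mark that the pointer's end has to meet, also 60 mm from the pivot.
- offcut: Loose offcut of plain grey plastic bar, 30 mm (its x) by 110 mm (its y) by 38 mm tall, 0.1 to 0.25 kg, origin: middle of its underside. It lies on the stand's plate along the stand's y (within 9 degrees), inner end under the gauge's raised end (6 mm below it), outer half free; draw it out along +y before lifting. While it is there the gauge cannot reach the mark.
- beaker: Glass beaker, 52 mm across, 65 mm tall, beyond the stand. Origin: its underside's centre. Leave alone.
- jar: White jar, 48 mm across, 55 mm tall, beyond the stand. Origin: its underside's centre. Leave alone.
- driver: Screwdriver 150 mm long lying on the near side of the stand. Origin: its underside's centre (middle of its length). Leave alone.
- amber: Amber bottle, 64 mm across, 140 mm tall, to the right. Origin: its underside's centre. Leave alone.
- collar: Steel collar, 44 mm across, 14 mm high, past the stand's -y end. Origin: its underside's centre. Leave alone.
- vial: White bottle, 56 mm across, 110 mm tall, to the left. Origin: its underside's centre. Leave alone.
Mind the look-alikes: they are no part of the job. What is shaped like the offcut but red or turquoise is not meant.

How it is judged:
By the outcome, as a careful person would: the job done as asked, in the order asked, and still so for the second after the job is handed in, while the arm keeps its last pose, push and grip.
It also fails if it takes over 54 s, if anything falls off the work surface, if the arm or the gripper's body presses on something with over 40 N, if the wrist force passes 120 N, or if a joint passes its speed limit or range.

## Working session

There is one attempt and no reset: what is moved stays moved. The work goes in short steps, Python scripts to look and compute and a tool call to move; the robot and the scene stay as the last step left them, time stands still between calls to the robot, and variables do not carry over. Pictures are saved under pics/ and viewed, on a budget of 10 in all, crops included, one or two more only if the job needs it, and the job is handed in when it is done.

Besides the shell and the picture viewer there is one more tool, called after "Request:" as name(argument=value, ...) on one line, values as JSON. drive_tool: Moves the arm, as the interface text tells. Its arguments: {"type":"object","properties":{"motion":{"type":"array","items":{"type":"number"}},"jaw":{"type":"number"},"grip_force":{"type":"number"}},"required":["motion"]}

```bash
ls; mkdir -p pics
python3 - <<'E'
from cell import *
import cv2,numpy as np
np.set_printoptions(precision=4,suppress=True)
for n in("side","top"):
    im=camera(n); cv2.imwrite(f"pics/{n}0.png",im[...,::-1]); i=camera_info(n); print(n,i)
print(read_state(),grip_depth)
E
```

```text
pics
side {'fovy': 48.532751323282156, 'cx': 262.51400773284905, 'cy': 196.9967345626157, 'camera_from_world': array([[    0.9871,    -0.1591,     0.0156,  -577.0522],
       [    0.0853,     0.6067,     0.7903,  -154.9461],
       [   -0.1352,    -0.7788,     0.6125, -1257.219 ],
       [    0.    ,     0.    ,     0.    ,     1.    ]])}
top {'fovy': 48.15819681325467, 'cx': 250.48807428667664, 'cy': 192.31592133110252, 'camera_from_world': array([[    0.0113,    -0.9999,     0.0099,    -4.4107],
       [    0.9982,     0.0119,     0.0592,  -550.3164],
       [   -0.0593,     0.0093,     0.9982, -1393.4619],
       [    0.    ,     0.    ,     0.    ,     1.    ]])}
{'clock': 0.1, 'joints': array([ 1.1034,  0.3004,  1.5215, -0.    ,  1.3207, -0.0666]), 'qd': array([ 0.0012, -0.0023, -0.0011,  0.0007,  0.0007, -0.0001]), 'effort': array([ -0.0005, -53.2648, -35.3281,   0.0709,   0.0235,  -0.    ]), 'eef_pos': array([214.4762, 506.1971, 204.9414]), 'eef_rot': array([-3.1405, -0.0001,  2.7408]), 'wrist_force': array([0.9124, 0.6123, 0.2708]), 'moment': array([-0.0012, -0.0264, -0.0431]), 'finger_gap': 94.20671766387909} 18.8
```

View pics/side0.png

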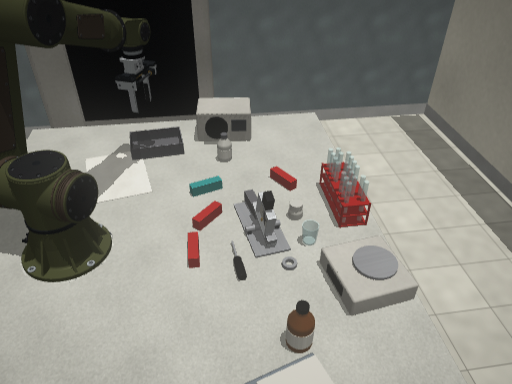

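View pics/top0.png

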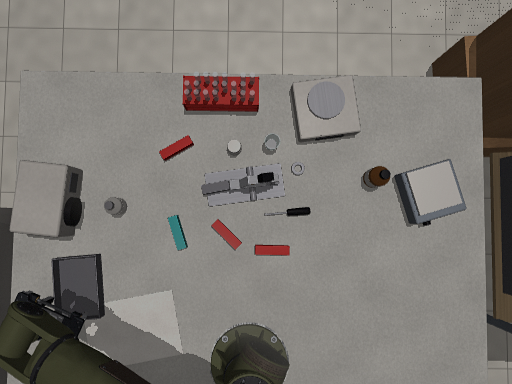

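The side view shows the stand at about (262,225), with the gauge's black handle at (268,200). In the top view the stand spans (203–285, 163–207). The grey offcut sticks out to the left at (205–245, 187), which is world +y, and the beaker and jar are just above it. Next I'll zoom in.

Run:
```python
import cv2,numpy as np
a=cv2.imread("pics/side0.png")[175:265,225:325]; b=cv2.imread("pics/top0.png")[155:215,195:295]
cv2.imwrite("pics/c1.png",cv2.resize(a,None,fx=6.4,fy=6.4,interpolation=cv2.INTER_CUBIC)); cv2.imwrite("pics/c2.png",cv2.resize(b,None,fx=8,fy=8,interpolation=cv2.INTER_CUBIC))
```

```text
(no output)
```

View pics/c1.png

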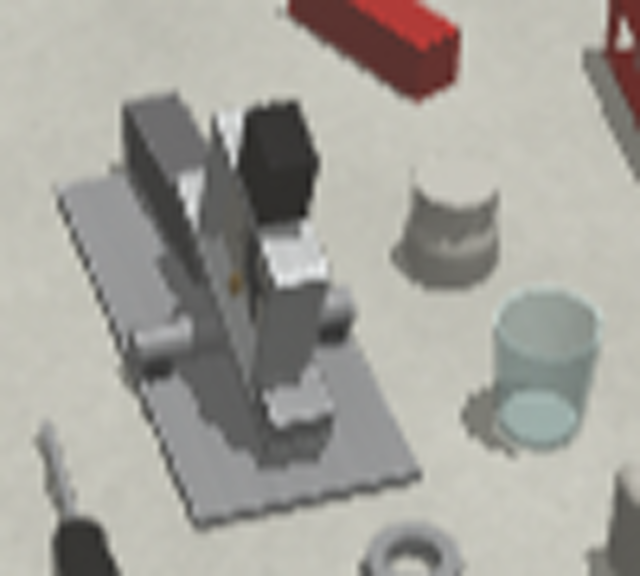

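View pics/c2.png

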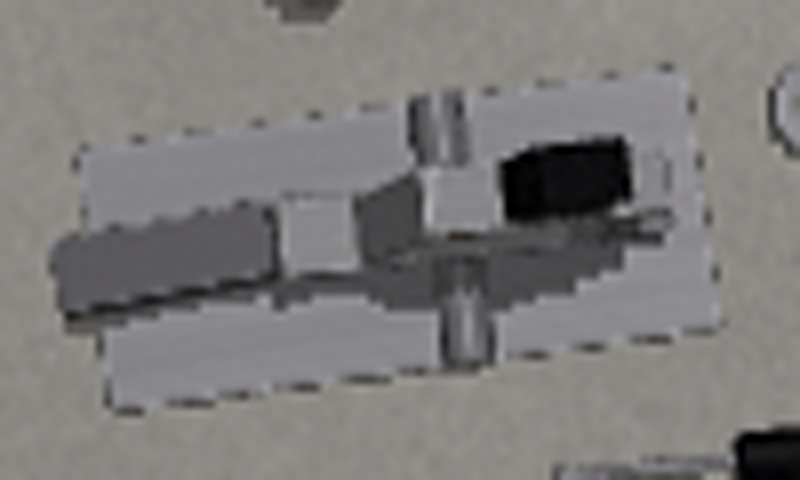

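The side crop shows the plate corners at crop (57,190), (200,525) and (420,475). The outer corners of the offcut's top are near (122,104) and (178,93), the handle top is near (245–300, 103) and the mark tab is at (235,285). In the top crop the plate corners are (78,148), (685,68), (718,328) and (115,410). The outer end of the offcut is at (55,240)–(66,312).

```bash
cat > h.py <<'E'
from cell import *
import cv2,numpy as np
np.set_printoptions(precision=3,suppress=True)
def ray(n,uv):
    i=camera_info(n);f=192/np.tan(np.radians(i["fovy"]/2));M=i["camera_from_world"]
    R=M[:3,:3];o=-R.T@M[:3,3]
    d=R.T@np.array([(uv[0]-i["cx"])/f,-(uv[1]-i["cy"])/f,-1]);return o,d/np.linalg.norm(d)
def onz(n,uv,z):
    o,d=ray(n,uv);return o+d*(z-o[2])/d[2]
def tri(us,ut):
    A=np.zeros((3,3));b=np.zeros(3);P=[]
    for n,uv in(("side",us),("top",ut)):
        o,d=ray(n,uv);Q=np.eye(3)-np.outer(d,d);A+=Q;b+=Q@o;P.append((Q,o))
    x=np.linalg.solve(A,b);return x,max(np.linalg.norm(Q@(x-o)) for Q,o in P)
def proj(n,p):
    i=camera_info(n);f=192/np.tan(np.radians(i["fovy"]/2));c=i["camera_from_world"]@np.append(p,1)
    return np.array([i["cx"]-f*c[0]/c[2],i["cy"]+f*c[1]/c[2]])
def rigid2(L,W):
    L=np.array(L,float);W=np.array(W,float)[:,:2];a=L@[1,1j];b=W@[1,1j]
    c=np.sum((b-b.mean())*np.conj(a-a.mean()));y=np.angle(c);t=b.mean()-np.exp(1j*y)*a.mean()
    return y,np.array([t.real,t.imag]),abs(np.exp(1j*y)*a+t-b)
E
cat > m.py <<'E'
from h import *
T=lambda x,y:((x+.5)/8+194.5,(y+.5)/8+154.5); S=lambda x,y:((x+.5)/6.4+224.5,(y+.5)/6.4+174.5)
L=[(55,150),(55,-105),(-55,-105),(-55,150)]
W=[onz("top",T(*p),8) for p in((78,148),(685,68),(718,328),(115,410))]
print("stand top",rigid2(L,W))
W=[onz("side",S(*p),8) for p in((420,475),(200,520),(57,190))]
print("stand side",rigid2(L[1:],W))
print("plate tri",tri(S(57,190),T(115,410)),tri(S(200,520),T(718,328)),tri(S(420,475),T(685,68)))
a=tri(S(178,93),T(55,240));b=tri(S(122,104),T(66,312));print("offcut outer",a,b)
print("offcut top z46",[onz("top",T(*p),46) for p in((55,240),(66,312),(272,205),(278,278))])
E
python3 m.py
```

```text
stand top (np.float64(0.1454634066826566), array([580.277,  -0.266]), array([0.881, 1.004, 2.242, 2.117]))
stand side (np.float64(0.1489307012855083), array([583.675,  -4.134]), array([2.122, 2.946, 2.592]))
plate tri (array([506.389, 138.374,   4.14 ]), np.float64(1.5867214867157378)) (array([ 544.247, -110.454,    4.785]), np.float64(2.670581399538121)) (array([651.096, -96.004,   4.165]), np.float64(1.4263374827299948))
offcut outer (array([573.448, 160.061,  44.658]), np.float64(1.7072857224748346)) (array([543.883, 155.243,  44.178]), np.float64(1.0397603198915142))
offcut top z46 [array([571.641, 160.065,  46.   ]), array([542.744, 155.137,  46.   ]), array([586.799,  73.191,  46.   ]), array([557.422,  70.362,  46.   ])]
```

```bash
cat > plan.py <<'E'
import sys,math
from h import *
# plan.py x y z yaw [step]: rows in tool axes from the measured pose
def plan(p,yaw,step=36):
    s=read_state();q=s["eef_pos"].astype(float);y=s["eef_rot"][2];p=np.array(p,float)
    dy=(yaw-y+math.pi)%(2*math.pi)-math.pi
    n=max(1,math.ceil(max(np.linalg.norm(p-q)/step,abs(dy)/.11)));out=[]
    for k in range(n):
        a=y+dy*k/n;d=(p-q)/n
        X=np.array([math.cos(a),math.sin(a),0]);Y=np.array([math.sin(a),-math.cos(a),0])
        out+=[round(d@X,1),round(d@Y,1),round(-d[2],1),round(-dy/n,3)]
    print("at",q,s["eef_rot"],"F",s["wrist_force"],"gap",round(s["finger_gap"],1),"t",s["clock"])
    for i in range(0,len(out),32):print(out[i:i+32])
if __name__=="__main__":
    v=[float(a) for a in sys.argv[1:]];plan(v[:3],v[3],*v[4:])
E
python3 plan.py 561 140 160 1.741
```

```text
at [214.476 506.197 204.941] [-3.141 -0.     2.741] F [0.912 0.612 0.271] gap 94.2 t 0.1
[np.float64(-30.8), np.float64(-13.5), np.float64(3.0), np.float64(0.067), np.float64(-31.6), np.float64(-11.4), np.float64(3.0), np.float64(0.067), np.float64(-32.3), np.float64(-9.3), np.float64(3.0), np.float64(0.067), np.float64(-32.9), np.float64(-7.1), np.float64(3.0), np.float64(0.067), np.float64(-33.3), np.float64(-4.9), np.float64(3.0), np.float64(0.067), np.float64(-33.5), np.float64(-2.6), np.float64(3.0), np.float64(0.067), np.float64(-33.6), np.float64(-0.4), np.float64(3.0), np.float64(0.067), np.float64(-33.6), np.float64(1.8), np.float64(3.0), np.float64(0.067)]
[np.float64(-33.4), np.float64(4.1), np.float64(3.0), np.float64(0.067), np.float64(-33.0), np.float64(6.3), np.float64(3.0), np.float64(0.067), np.float64(-32.5), np.float64(8.5), np.float64(3.0), np.float64(0.067), np.float64(-31.9), np.float64(10.6), np.float64(3.0), np.float64(0.067), np.float64(-31.1), np.float64(12.7), np.float64(3.0), np.float64(0.067), np.float64(-30.2), np.float64(14.7), np.float64(3.0), np.float64(0.067), np.float64(-29.2), np.float64(16.7), np.float64(3.0), np.float64(0.067)]
```

Request:
drive_tool(motion=[-31, -13.5, 3, 0.067, -31.5, -11.5, 3, 0.067, -32, -9.5, 3, 0.067, -33, -7, 3, 0.067, -33.5, -5, 3, 0.067, -33.5, -2.5, 3, 0.067, -33.5, -0.5, 3, 0.067, -33.5, 2, 3, 0.067], jaw=0)

```text
clock: 0.77
eef_pos: [400.1, 304.0, 177.9]
eef_rot: [-3.137, 0.0, 2.192]
wrist_force: [0.8, 1.1, 0.0]
finger_gap: 93.8
```

Request:
drive_tool(motion=[-33.5, 4, 3, 0.067, -33, 6.5, 3, 0.067, -32.5, 8.5, 3, 0.067, -32, 10.5, 3, 0.067, -31, 12.5, 3, 0.067, -30, 14.5, 3, 0.067, -29, 16.5, 3, 0.067, 0, 0, 0, 0])

```text
clock: 1.43
eef_pos: [564.2, 113.7, 153.0]
eef_rot: [-3.134, 0.003, 1.69]
wrist_force: [-1.6, -0.7, -0.3]
finger_gap: 94.3
```

```bash
sed -i 's/round(d@X,1),round(d@Y,1),round(-d\[2\],1),round(-dy\/n,3)/*[float(round(v,3)) for v in (d@X,d@Y,-d[2],-dy\/n)]/; ' plan.py; python3 plan.py 561 140 100 1.741 30
```

```text
at [564.19  113.73  153.011] [-3.134  0.003  1.69 ] F [-1.565 -0.695 -0.332] gap 94.3 t 1.4333
[13.231, -0.019, 26.506, -0.025, 13.228, 0.317, 26.506, -0.025]
```

Request:
drive_tool(motion=[13, 0, 13, -0.025, 13, 0, 13, -0.025, 0, 0, 10, 0, 0, 0, 10, 0, 0, 0, 0, 0, 0, 0, 0, 0])

```text
clock: 1.93
eef_pos: [559.4, 139.8, 101.9]
eef_rot: [-3.13, 0.003, 1.742]
wrist_force: [-0.5, -0.3, 0.3]
finger_gap: 93.7
```

```bash
python3 plan.py 561 140 12 1.741 30
python3 - <<'E'
from h import *
for n in("side","top"):
    cv2.imwrite(f"pics/{n}1.png",camera(n)[...,::-1])
a=cv2.imread("pics/side1.png")[150:240,210:310]; b=cv2.imread("pics/top1.png")[150:225,175:275]
cv2.imwrite("pics/c3.png",np.vstack([cv2.resize(a,(400,360),interpolation=2),cv2.resize(b,(400,300),interpolation=2)])[:600])
E
```

```text
at [559.376 139.78  101.942] [-3.13   0.003  1.742] F [-0.457 -0.288  0.296] gap 93.7 t 1.9333
[-0.02, 0.546, 29.981, 0.0, -0.02, 0.546, 29.981, 0.0, -0.02, 0.546, 29.981, 0.0]
```

View pics/c3.png

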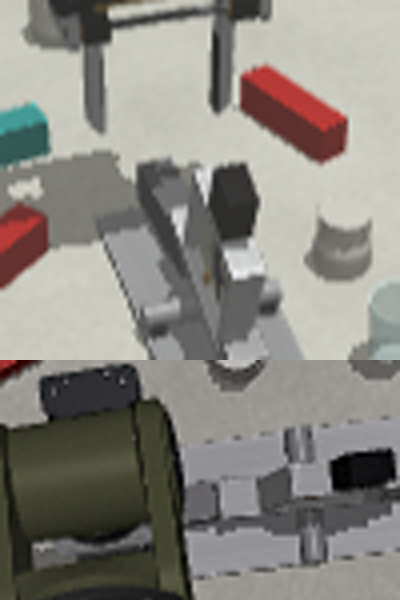

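The fingers straddle the outer end of the offcut, one on each side of it in the side view, so I'll go down and grip.

Request:
drive_tool(motion=[0, 0, 25, 0, 0, 0, 25, 0, 0, 0, 20, 0, 0, 0, 12, 0, 0, 0, 4, 0, 0, 0, 0, 0, 0, 0, 0, 0])

```text
clock: 2.62
eef_pos: [562.5, 139.4, 19.3]
eef_rot: [-3.141, 0.003, 1.741]
wrist_force: [0.1, -0.1, 1.1]
finger_gap: 93.6
```

Request:
drive_tool(motion=[0, 0, 0, 0, 0, 0, 0, 0, 0, 0, 0, 0, 0, 0, 0, 0, 0, 0, 0, 0, 0, 0, 0, 0, 0, 0, 0, 0, 0, 0, 0, 0], jaw=1, grip_force=25)

```text
clock: 3.28
eef_pos: [564.8, 139.8, 24.0]
eef_rot: [3.135, 0.003, 1.741]
wrist_force: [-0.5, -0.3, -0.8]
finger_gap: 43.8
```

Request:
drive_tool(motion=[0, 0, 6, 0, 0, 0, 4, 0, 0, 0, 0, 0], jaw=0)

```text
clock: 3.53
eef_pos: [564.8, 139.8, 13.1]
eef_rot: [3.135, 0.003, 1.741]
wrist_force: [0.4, 1.1, 0.4]
finger_gap: 60.5
```

Request:
drive_tool(motion=[0, 0, 0.5, 0, 0, 0, 0.5, 0, 0, 0, 0.5, 0, 0, 0, 0.5, 0, 0, 0, 0.5, 0], jaw=0.4)

```text
clock: 3.95
eef_pos: [564.6, 139.8, 9.6]
eef_rot: [3.136, 0.003, 1.741]
wrist_force: [-0.9, -0.2, 0.2]
finger_gap: 56.4
```

Request:
drive_tool(motion=[0, 0, -4, 0, 0, 0, 0, 0, 0, 0, 0, 0, 0, 0, 0, 0, 0, 0, 0, 0, 0, 0, 0, 0, 0, 0, 0, 0, 0, 0, 0, 0], jaw=1, grip_force=25)

```text
clock: 4.62
eef_pos: [564.6, 139.8, 14.4]
eef_rot: [3.136, 0.003, 1.741]
wrist_force: [0.1, 0.0, -0.0]
finger_gap: 29.9
```

Now I'll draw it straight out along its own axis (tool +x) and look again before setting it down.

Request:
drive_tool(motion=[6, 0, 0, 0, 10, 0, 0, 0, 12, 0, 0, 0, 12, 0, 0, 0, 12, 0, 0, 0, 8, 0, 0, 0, 0, 0, 0, 0])

```text
clock: 5.2
eef_pos: [553.1, 206.0, 14.2]
eef_rot: [3.135, 0.003, 1.742]
wrist_force: [-0.9, -1.2, 0.7]
finger_gap: 29.8
```

Request:
drive_tool(motion=[4, 0, -8, 0, 10, 0, -8, 0, 12, 0, 0, 0, 12, 0, 0, 0, 12, 0, 0, 0, 8, 0, 0, 0, 0, 0, 0, 0])

```text
clock: 5.78
eef_pos: [541.5, 270.4, 31.9]
eef_rot: [3.136, 0.002, 1.742]
wrist_force: [-0.2, -0.0, -2.7]
finger_gap: 29.7
```

Request:
drive_tool(motion=[0, 0, 9, 0, 0, 0, 8, 0, 0, 0, 4, 0, 0, 0, 2, 0, 0, 0, 1, 0, 0, 0, 0, 0, 0, 0, 0, 0])

```text
clock: 6.37
eef_pos: [541.5, 269.7, 6.3]
eef_rot: [3.137, 0.002, 1.741]
wrist_force: [-0.3, -0.2, -0.1]
finger_gap: 29.8
```

Run:
```python
from h import *
for n in("side","top"):
    cv2.imwrite(f"pics/{n}2.png",camera(n)[...,::-1])
a=cv2.imread("pics/side2.png")[150:250,205:325]; b=cv2.imread("pics/top2.png")[140:215,150:300]
cv2.imwrite("pics/c4.png",np.vstack([cv2.resize(a,(408,340),interpolation=2),cv2.resize(b,(500,250),interpolation=2)[:,:408] if 0 else cv2.resize(b,(408,204),interpolation=2)]))
```

```text
(no output)
```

View pics/c4.png

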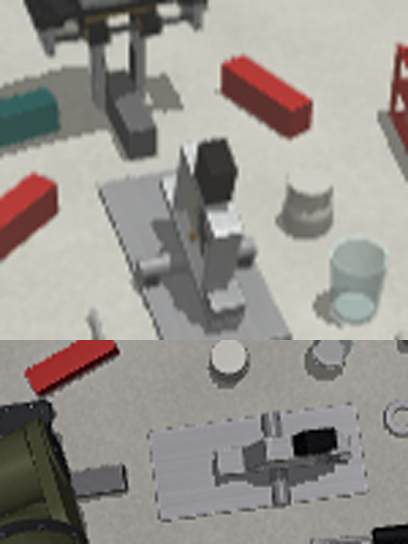

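The offcut is on the bench, about 28 mm past the plate end. The gauge is still sitting on its -y end. I'll release, go up, and measure the handle from the unobstructed views.

Request:
drive_tool(motion=[0, 0, 0, 0, 0, 0, 0, 0, 0, 0, 0, 0, 0, 0, 0, 0, 0, 0, -0.5, 0, 0, 0, -0.5, 0, 0, 0, -0.5, 0], jaw=0.3)

```text
clock: 7.05
eef_pos: [541.7, 269.0, 6.9]
eef_rot: [3.138, 0.002, 1.74]
wrist_force: [-0.1, 0.6, -0.2]
finger_gap: 65.3
```

Request:
drive_tool(motion=[0, 0, -10, 0, 0, 0, -25, 0, 0, 0, -35, 0, 0, 0, -35, 0, 0, 0, -35, 0, 0, 0, -35, 0, 0, 0, -30, 0, 0, 0, 0, 0])

```text
clock: 7.72
eef_pos: [539.0, 268.8, 225.4]
eef_rot: [3.14, 0.003, 1.74]
wrist_force: [0.2, 0.6, 0.8]
finger_gap: 65.9
```

```bash
cat > hd.py <<'E'
from h import *
C={}
for n,(r0,r1,c0,c1) in(("side",(180,222,255,285)),("top",(165,200,245,285))):
    im=camera(n); cv2.imwrite(f"pics/{n}3.png",im[...,::-1])
    m=np.zeros(im.shape[:2],np.uint8);m[r0:r1,c0:c1]=(im[r0:r1,c0:c1].max(2)<62)
    k,l,st,_=cv2.connectedComponentsWithStats(m);j=1+np.argmax(st[1:,4]);print(n,st[j])
    c=max(cv2.findContours((l==j).astype(np.uint8),0,2)[0],key=cv2.contourArea);print(cv2.minAreaRect(c))
    mm=(l==j); 
    for r in range(r0,r1): print(r,"".join("%4d"%v for v in im[r,c0:c1].max(1))) if mm[r].any() else 0
E
python3 hd.py
```

```text
side [262 191  12  19 167]
((267.6346130371094, 200.17308044433594), (17.062103271484375, 11.374736785888672), 78.69007110595703)
191  200 201 199 199 200 190 200 210 186 157 125 149  88  91  92  56  99 198 203 202 201 201 200 201 201 202 203 203 202 203
192  199 199 199 186 209 198 207 216 131  77  57  57  56  55  56  56  73 176 199 199 200 200 200 201 203 202 202 201 201 202
193  199 199 199 142 217 211 212 211  74  55  57  57  56  56  56  56  56 131 197 198 201 202 202 202 201 201 200 199 201 203
194  198 198 198 101 214 206 207 206  65  51  58  57  56  56  56  56  56  86 198 202 203 204 203 200 199 199 199 199 202 205
195  197 196 199  92 169 205 203 184  53  50  57  57  58  57  56  56  56  56 162 201 201 201 200 200 199 200 201 200 202 203
196  197 197 185  93  98 214 203 159  51  49  53  57  57  57  57  57  57  57 112 198 198 198 199 200 200 201 202 200 200 202
197  197 197 172  94  91 200 205 137  51  49  50  58  57  57  57  57  57  57  91 198 201 201 200 201 202 201 199 200 201 203
198  197 198 159  96  94 142 206  94  50  49  49  57  58  58  58  58  57  57  58 163 201 201 20
[... 3141 characters left out ...]
 117  91  95  84 157 162 162 166 111 157
182   82  79  74 170 155 153 152 150 155 154 156 150 156  57  37  27  30  38  58  69  53  70  59  78  67  54  64  65  61  55  95 122 124 113 134 166 165 169  94 157
183   80  80  78 144 160 161 146 147 158 154 163 120 129 104  97  76  83  73  86  93  92  73  70  72  74  64  42  64  70  66 123 122 131 117 149 163 160 161 138 158
184   81  78  83 113  89  96  59  60  46  74  86  87  89  90  91  92  94  94  93  93  91  76  66  74  67  54  56  55  55  41  59  62  68 164 158 155 156 156 152 155
185   83  66  74  75  90  91  91  92  95  92  94  90  91  90  90  90  88  94  94 104  88  75  81  75  77  60  79  76 103 100 100  99  98 160 156 158 157 158 162 156
```

```bash
python3 - <<'E'
from h import *
print("handle",tri((268.9,196),(267.9,177.2)), onz("top",(267.9,177.2),176),onz("side",(268.9,196),176))
E
python3 plan.py 589 -49 215 1.712 36
```

```text
handle (array([589.155, -47.401, 172.013]), np.float64(3.1781559018657854)) [585.603 -46.83  176.   ] [591.394 -52.436 176.   ]
at [537.846 268.262 219.915] [-3.137  0.004  1.74 ] F [ 0.707  0.357 -1.106] gap 66.1 t 7.8167
[-35.705, -0.345, 0.546, 0.003, -35.706, -0.232, 0.546, 0.003, -35.706, -0.12, 0.546, 0.003, -35.707, -0.008, 0.546, 0.003, -35.706, 0.105, 0.546, 0.003, -35.706, 0.217, 0.546, 0.003, -35.705, 0.329, 0.546, 0.003, -35.704, 0.442, 0.546, 0.003]
[-35.702, 0.554, 0.546, 0.003]
```

Request:
drive_tool(motion=[-34, 0, 0, 0.003, -36, 0, 0, 0.003, -36, 0, 0, 0.003, -36, 0, 0, 0.003, -36, 0, 0, 0.003, -36, 0, 0, 0.003, -36, 0, 0, 0.003, -36, 0, 0, 0.003])

```text
clock: 8.48
eef_pos: [578.8, -19.8, 209.2]
eef_rot: [-3.119, 0.003, 1.726]
wrist_force: [0.8, -0.5, 0.7]
finger_gap: 65.8
```

Request:
drive_tool(motion=[-10, 0, 0, 0, 0, 0, 0, 0, 0, 0, 0, 0])

```text
clock: 8.73
eef_pos: [578.9, -36.0, 204.7]
eef_rot: [-3.111, 0.001, 1.719]
wrist_force: [-0.1, 0.7, 0.3]
finger_gap: 65.9
```

```bash
python3 plan.py 589 -48 180 1.718 15
```

```text
at [578.885 -36.008 204.686] [-3.111  0.001  1.719] F [-0.067  0.75   0.316] gap 65.9 t 8.7333
[-6.676, 4.119, 12.343, 0.0, -6.674, 4.121, 12.343, 0.0]
```

Request:
drive_tool(motion=[-3, 3, 5, 0, -3, 3, 5, 0, -2, 2, 5, 0, 0, 1, 5, 0, 0, 0, 0, 0, 0, 0, 0, 0])

```text
clock: 9.23
eef_pos: [588.5, -37.3, 180.1]
eef_rot: [-3.108, -0.0, 1.725]
wrist_force: [1.5, 0.3, -0.3]
finger_gap: 65.8
```

```bash
python3 - <<'E'
from h import *
for n in("side","top"):
    cv2.imwrite(f"pics/{n}4.png",camera(n)[...,::-1])
a=cv2.imread("pics/side4.png")[130:250,200:340]
cv2.imwrite("pics/c5.png",cv2.resize(a,None,fx=5,fy=5,interpolation=2))
E
python3 plan.py 588.5 -44 141 1.718 15
```

```text
at [588.521 -37.457 180.375] [-3.108 -0.     1.725] F [ 0.423 -0.391 -0.607] gap 65.9 t 9.3333
[-2.154, -0.341, 13.125, 0.002, -2.155, -0.337, 13.125, 0.002, -2.156, -0.332, 13.125, 0.002]
```

View pics/c5.png

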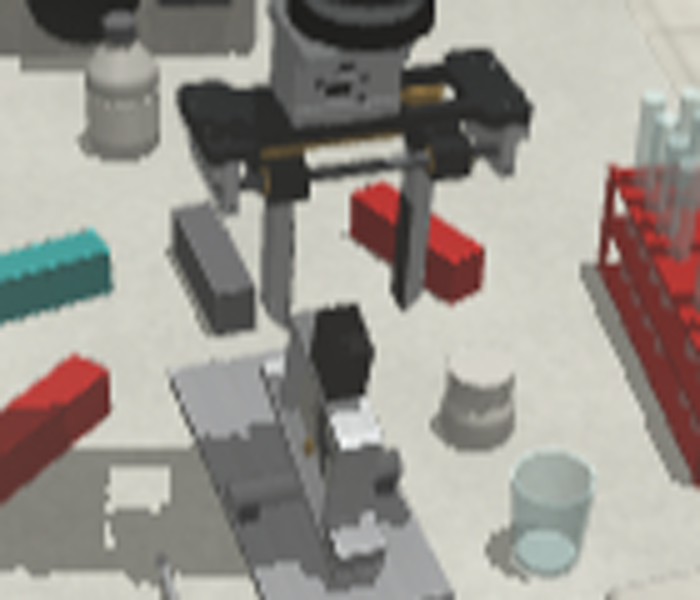

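The fingertips at crop (275,320) and (405,305) are centred over the handle top at (340,320). The offcut lies clear of the stand. Going down.

Request:
drive_tool(motion=[-2, -0.5, 12, 0, -2, 0, 12, 0, -2, 0, 9, 0, 0, 0, 3, 0, 0, 0, 0, 0, 0, 0, 0, 0])

```text
clock: 9.83
eef_pos: [587.2, -44.4, 140.2]
eef_rot: [-3.108, -0.0, 1.725]
wrist_force: [0.3, -0.6, 0.0]
finger_gap: 66.0
```

Request:
drive_tool(motion=[0, 0, 0, 0, 0, 0, 0, 0, 0, 0, 0, 0, 0, 0, 0, 0, 0, 0, 0, 0, 0, 0, 0, 0, 0, 0, 0, 0, 0, 0, 0, 0], jaw=1, grip_force=20)

```text
clock: 10.5
eef_pos: [588.2, -44.4, 141.9]
eef_rot: [-3.111, 0.001, 1.725]
wrist_force: [1.0, 0.9, -1.2]
finger_gap: 24.2
```

Run:
```python
from h import *
s=read_state();print(s["wrist_force"],s["moment"],s["finger_gap"],s["eef_pos"],s["eef_rot"])
im=camera("side");cv2.imwrite("pics/side5.png",im[...,::-1])
hs=cv2.cvtColor(im,cv2.COLOR_RGB2HSV)[200:245,245:290]
ys,xs=np.where((hs[...,1]>90)&(hs[...,0]>8)&(hs[...,0]<30)&(hs[...,2]>70));print(list(zip(xs+245,ys+200)),[im[y+200,x+245] for x,y in zip(xs,ys)])
```

```text
[ 0.99   0.927 -1.162] [-0.069 -0.354  0.004] 24.189053303945272 [588.244 -44.381 141.881] [-3.111  0.001  1.725]
[(np.int64(261), np.int64(218)), (np.int64(261), np.int64(219)), (np.int64(261), np.int64(220))] [array([116,  97,  66], dtype=uint8), array([110,  91,  60], dtype=uint8), array([99, 86, 62], dtype=uint8)]
```

Run:
```python
from h import *
yaw=.147;c,s=np.cos(yaw),np.sin(yaw)
def w(x,y,z): return np.array([582+c*x-s*y,-2+s*x+c*y,z])
def g(x,y,z,t=.3):  # gauge pt -> world
    return w(x,-10*np.sin(t)+y*np.cos(t)-z*np.sin(t),22+10*np.cos(t)+y*np.sin(t)+z*np.cos(t))
for a in(-.07,.04,.15):
    p=g(-13,60*np.sin(a),85-60*np.cos(a));print(a,"side",proj("side",p),"top",proj("top",p))
for n,(r0,r1,c0,c1) in(("side",(213,225,255,268)),("top",(178,190,242,262))):
    for k in(0,2,3):
        im=cv2.imread(f"pics/{n}{k}.png").astype(int);d=im[...,2]-im[...,0]
        print(n,k,c0);[print(r,"".join("%4d"%v for v in d[r,c0:c1])) for r in range(r0,r1)] if k!=2 else 0
    print("max");[print(r,"".join("%4d"%v for v in im[r,c0:c1].max(1))) for r in range(r0,r1)]
```

```text
-0.07 side [259.399 221.578] top [256.971 185.154]
0.04 side [258.786 219.798] top [255.021 185.376]
0.15 side [258.202 217.906] top [253.144 185.573]
side 0 255
213    2   0   0   0   0   5   6   7   4   1   1  -1  -1
214    1   0   0  -1   0   2   6   6   4   1   3  -1   0
215    1   1  -1   0   0   1   7   6   4   1   6   0  -2
216    1   1  -1   0   0   0   5   6   2   0   6   2  -2
217    1   1   0   0  -1   1  21  19   4   1   4   4  -2
218    2   1   2  -1  -1   5  41  31   3   2   3   6   0
219    1   0   1  -1   1  10  37  30   6   2   2   6   2
220    0   0   0   0  -1   4  30  19   6   1   3   5   1
221    1   0   1   0   1   0  10   6   5   0   5   3   1
222    0   0   1   0   0   1  -1   1   3   2   6   2   1
223    0   1   1   0   0   1   1   0   1   2   7   2   1
224    0   0   0   0   0   0   1   0   0   2   6   2   0
side 2 255
side 3 255
213    1  -1   0   0  -1   5   6   6   5   2   2   0  -1
214    1   0  -1  -1   0   3   7   7   5   0   3  -1   0
215    0   1  -1  -1   0   0   7   7   4   1   6   0  -1
216    0   1  -1   0   0   0   5   7   3   0   5   1  -2
217 
[... 3533 characters left out ...]
 159   6   5   1   5
182   81  83  81  82  79  74 170 155 153 152 150 155 154 156 150 156  57  37  27  30
183   82  82  82  80  80  78 144 160 161 146 147 158 154 163 120 129 104  97  76  83
184   82  84  82  81  78  83 113  89  96  59  60  46  74  86  87  89  90  91  92  94
185   83  79  78  83  66  74  75  90  91  91  92  95  92  94  90  91  90  90  90  88
186   87  69  65  79  97  92  94  90  92  90  91  93  94 106  85  87  80  74  69  61
187   74  75  95  96 110  86  88  73  74  65  75  51  61  67  85  85  87  85  85  86
188   75  76  60  79  77  87  87  66  71  76  91  76  67  67  86  85  84  85  86  87
189   87  87  86  86  85  85  85  71  69  76  89  74  69  70  87  86  86  86  86  86
```

Request:
drive_tool(motion=[3, 0, -0.9, 0, 4, 0, -1.1, 0, 4, 0, -1, 0, 4, 0, -0.8, 0, 0, 0, 0, 0])

```text
clock: 10.97
eef_pos: [585.9, -29.0, 145.8]
eef_rot: [-3.111, 0.003, 1.724]
wrist_force: [0.4, -0.8, -0.4]
finger_gap: 23.8
```

```bash
cat > st.py <<'E'
from h import *
s=read_state();p=s["eef_pos"];c,q=np.cos(.147),np.sin(.147);d=p[:2]-[582,-2]
R=cv2.Rodrigues(np.array([0,0,0.]))[0]
x,y=c*d[0]+q*d[1],-q*d[0]+c*d[1];z=p[2]+18.8-22
print("stand x,y",x,y,"r",np.hypot(y,z),"t",-np.arctan2(y,z),"F",s["wrist_force"],"M",s["moment"],"rot",s["eef_rot"],"gap",s["finger_gap"],"tcp z",p[2],s["clock"])
for t in (-.05,-.1,-.15): print("to t",t,"dx",145.1*-np.sin(t)-y,"down",z-145.1*np.cos(t))
E
python3 st.py
```

```text
stand x,y -0.08919124235844 -27.28503466279915 r 145.2287092478923 t 0.18899950935416765 F [ 0.445 -0.83  -0.388] M [-0.445 -0.316 -0.022] rot [-3.111  0.003  1.724] gap 23.81996174914648 tcp z 145.84257735072893 10.9667
to t -0.05 dx 34.53701212397458 down -2.2760854325806577
to t -0.1 dx 41.77086341825391 down -1.7325270311125962
to t -0.15 dx 48.96850768471839 down -0.8281060577907908
```

Forces are small, so I'll carry on along the arc to a tilt of about -0.1.

Request:
drive_tool(motion=[4, 0, -0.8, 0, 5, 0, -0.7, 0, 5, 0, -0.5, 0, 5, 0, -0.2, 0, 5, 0, 0, 0, 5, 0, 0.1, 0, 5, 0, 0.3, 0, 0, 0, 0, 0])

```text
clock: 11.63
eef_pos: [580.0, 8.5, 148.2]
eef_rot: [-3.111, 0.003, 1.725]
wrist_force: [0.1, -1.0, -0.4]
finger_gap: 23.7
```

Request:
drive_tool(motion=[2, 0, 0.2, 0, 0, 0, 0.2, 0, 0, 0, 0.2, 0, 0, 0, 0.1, 0, 0, 0, 0.1, 0, 0, 0, 0, 0, 0, 0, 0, 0, 0, 0, 0, 0])

```text
clock: 12.3
eef_pos: [579.6, 10.9, 148.0]
eef_rot: [-3.111, 0.002, 1.725]
wrist_force: [-0.2, -2.0, 2.3]
finger_gap: 24.0
```

```bash
python3 st.py
python3 - <<'E'
from h import *
for n in("side","top"): cv2.imwrite(f"pics/{n}6.png",camera(n)[...,::-1])
a=cv2.imread("pics/side6.png")[170:240,235:305]
cv2.imwrite("pics/c6.png",cv2.resize(a,None,fx=8,fy=8,interpolation=cv2.INTER_NEAREST))
E
```

```text
stand x,y -0.47228934098926856 13.063979542337604 r 145.4006311976109 t -0.08996948988111025 F [-0.233 -2.047  2.291] M [-0.454  0.163  0.03 ] rot [-3.111  0.002  1.725] gap 24.04445116226965 tcp z 148.0125546738992 12.3
to t -0.05 dx -5.812002081162179 down -0.10610810941039972
to t -0.1 dx 1.4218492131171612 down 0.4374502920576617
to t -0.15 dx 8.61949347958164 down 1.341871265379467
```

View pics/c6.png

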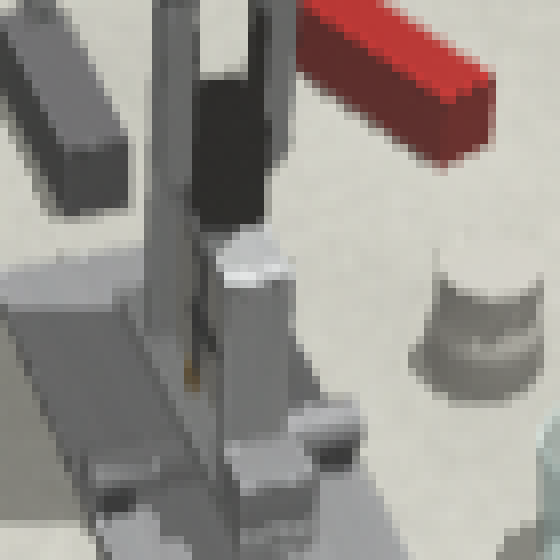

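```bash
cat > g.py <<'E'
from h import *
S=(583.7,-4.1,.1475)
def g(x,y,z,t,S=S):
    c,s=np.cos(S[2]),np.sin(S[2]);Y=-10*np.sin(t)+y*np.cos(t)-z*np.sin(t);Z=22+10*np.cos(t)+y*np.sin(t)+z*np.cos(t)
    return np.array([S[0]+c*x-s*Y,S[1]+s*x+c*Y,Z])
pol=lambda r,a:(r*np.sin(a),85-r*np.cos(a))
E
python3 - <<'E'
from g import *
for n,r in((6,(204,222)),(3,(204,224))):
    im=cv2.imread(f"pics/side{n}.png").astype(int)
    print(n,"gray | R-B, cols 254..267");[print(k,"".join("%4d"%v for v in im[k,254:268].mean(1)),"|","".join("%4d"%v for v in (im[k,254:268,2]-im[k,254:268,0]))) for k in range(*r)]
for t in(-.09,-.12):
    print(t,"pivot",proj("side",g(0,0,85,t)),"tip",proj("side",g(0,*pol(60,-t),t)),"post inner bottom -x",proj("side",g(-13,-49,12,t)),"post top",proj("side",g(-13,-49,105,t)))
    for a in(-.05,.05,.15):print("  mark",a,proj("side",g(0,*pol(60,a),t)),"r64,x-8",proj("side",g(-8,*pol(64,a),t)))
t=.3
print("t.3 tip",proj("side",g(0,*pol(60,-t),t)),"pivot",proj("side",g(0,0,85,t)))
E
```

```text
6 gray | R-B, cols 254..267
204  103 101 102  98  96  83  63  95 103 221 224 228 226 204 |   -1   0   1   6   6   4   1   5   0  -2  -2  -1  -2  -1
205  102 101 103  97  96  84  64  96  92 186 189 195 198 167 |    0   0   1   4   6   3   2   6   2  -2  -2  -2  -2  -1
206  103 101 101  97  97  78  63  96  94  99 103 110 113 114 |    0   1   1   5   6   2   1   6   3   1   2   0   1   0
207  103 102 102  97  90  64  68  96  93 101 111 106 111 110 |    0   1   1   6   6   1   1   6   4   0   1   1   1   1
208  104 102 102  97  84  54  71  96  94 104 111 111 111 110 |    0   1   1   6   4   0   1   6   4   1   1   1   1   0
209  103 101 102  97  91  53  64  96  94 104 111 112 112 110 |   -1   1   0   5   5   1   1   6   4   1   1   1   1   0
210  103 100 102  97  97  54  57  88  94 106 111 111 112 111 |   -1   1   0   6   6   0   0   5   4   1   1   1   0   0
211  103 105 106  97  96  58  55  72  93 110 111 111 111 111 |    0   0   0   6   6   2   0   4   4   0   1   0   1   0
212  112 114 115 103  96  62  62  55  93 115 112 112 113 111 |    0   0  -1   4   6   1   1   3   3   1   1   0 
[... 3439 characters left out ...]
7  64  94  90  95 |    1   0   0   0   0   0   0   0   0   1   1   6   2   1
-0.09 pivot [262.188 200.511] tip [261.892 215.892] post inner bottom -x [263.295 230.406] post top [262.947 204.402]
  mark -0.05 [262.723 217.45 ] r64,x-8 [260.257 219.04 ]
  mark 0.05 [262.129 216.367] r64,x-8 [259.633 217.878]
  mark 0.15 [261.54  215.137] r64,x-8 [259.014 216.562]
-0.12 pivot [261.9   200.025] tip [261.613 215.392] post inner bottom -x [263.22  229.882] post top [262.572 203.347]
  mark -0.05 [262.618 217.24 ] r64,x-8 [260.165 218.848]
  mark 0.05 [262.026 216.206] r64,x-8 [259.543 217.739]
  mark 0.15 [261.437 215.022] r64,x-8 [258.924 216.472]
t.3 tip [265.546 224.439] pivot [265.955 209.   ]
```

Run:
```python
from g import *
ST=(580.3,-.27,.1455);t=.3
P=lambda *a,**k:proj("top",g(*a,t,ST))
for nm,a in dict(barend_top=(0,80,12),barend_bot=(0,80,0),frame_py_top=(0,49,105),handle_py=(0,18,150),handle_my=(0,-18,150),handle_c=(0,0,150),handle_py_bot=(0,18,104),corner_mx_bar=(-15,80,12)).items(): print(nm,P(*a))
for x in(-5,-13):
  for a in(-.07,0,.07,.15): print("tab",x,a,P(x,*pol(60,a)),P(x,*pol(64,a)))
print("side handle",proj("side",g(0,0,150,t)))
im=cv2.imread("pics/top3.png").astype(int)
for r in range(174,192): print(r,"".join("%4d"%v for v in im[r,224:262].mean(1)))
```

```text
barend_top [229.57  184.871]
barend_bot [228.607 185.293]
frame_py_top [247.523 180.288]
handle_py [262.194 177.317]
handle_my [273.677 176.105]
handle_c [267.961 176.708]
handle_py_bot [257.175 179.289]
corner_mx_bar [230.192 189.557]
tab -5 -0.07 [256.083 183.212] [255.773 183.347]
tab -5 0 [254.834 183.353] [254.444 183.497]
tab -5 0.07 [253.611 183.483] [253.143 183.636]
tab -5 0.15 [252.253 183.618] [251.697 183.78 ]
tab -13 -0.07 [256.42  185.685] [256.109 185.814]
tab -13 0 [255.17  185.828] [254.78  185.966]
tab -13 0.07 [253.948 185.961] [253.479 186.107]
tab -13 0.15 [252.59 186.1 ] [252.033 186.255]
side handle [268.531 196.008]
174  149 149 149 149 149 149 149 150 151 150 151 148 150 150 150 151 151 150 149 150 151 152 158  68  99 111 160 116  97 106 153 155 155 148 149  71   0   0
175  151 151 150 150 148 149 150 149 149 149 149 148 148 149 149 149 149 149 148 149 150 153 149  84 110 129 122 118  96 127 150 161 156  78   0   0   9   3
176  147 149 149 148 148 148 148 147 148 148 149 148 148 148 149 149 150 153 153 155 150 149 106 144 160 185 151 151 153 150 148 147 152  
[... 1673 characters left out ...]
  94  94 109  85  87  71  72  63  74  50  60  66  83  84  85  82  83  84
188  150 151 149 155  78  76 105 153 145 144 144 145 156 163 160 135  97  80  73  75  58  78  76  85  85  65  69  74  90  74  66  65  84  83  82  83  83  85
189  150 150 150 154  97  78  91 127  96  75  62  56  67  74  80  81  84  84  85  85  84  84  83  83  84  69  68  75  87  73  68  68  85  85  83  84  84  84
190  153 153 152 155 159  79  83  83  83  83  81  82  82  82  81  82  82  83  84  84  84  84  83  84  83  68  65  72  93  73  79  67  86  84  84  85  84  83
191  151 151 151 153 157  78  82  83  82  80 100  98  98  99  98  98 100  79  81  84  84  85  85  85  86  63  68  80 123  87 115  67  84  84  83  81  81  81
```

Run:
```python
from g import *
for t in(.3,-.09,-.12):
  for a in(.04,.1,.16): print(t,a,[proj("side",g(-7,*pol(r,a),t)) for r in(60,64)], "tip x0,-7",proj("side",g(0,*pol(60,-t),t)),proj("side",g(-7,*pol(60,-t),t)))
```

```text
0.3 0.04 [array([261.339, 219.826]), array([261.19 , 220.491])] tip x0,-7 [265.546 224.439] [263.326 224.881]
0.3 0.1 [array([261.013, 218.807]), array([260.843, 219.406])] tip x0,-7 [265.546 224.439] [263.326 224.881]
0.3 0.16 [array([260.697, 217.758]), array([260.507, 218.289])] tip x0,-7 [265.546 224.439] [263.326 224.881]
-0.09 0.04 [array([260.003, 216.906]), array([260.007, 217.941])] tip x0,-7 [261.892 215.892] [259.711 216.314]
-0.09 0.1 [array([259.653, 216.191]), array([259.634, 217.178])] tip x0,-7 [261.892 215.892] [259.711 216.314]
-0.09 0.16 [array([259.304, 215.427]), array([259.263, 216.362])] tip x0,-7 [261.892 215.892] [259.711 216.314]
-0.12 0.04 [array([259.901, 216.739]), array([259.917, 217.797])] tip x0,-7 [261.613 215.392] [259.435 215.813]
-0.12 0.1 [array([259.551, 216.054]), array([259.544, 217.064])] tip x0,-7 [261.613 215.392] [259.435 215.813]
-0.12 0.16 [array([259.203, 215.316]), array([259.173, 216.277])] tip x0,-7 [261.613 215.392] [259.435 215.813]
```

Run:
```python
from g import *
for n,r in((6,(194,212)),(3,(208,228))):
    im=cv2.imread(f"pics/side{n}.png").astype(int)
    print(n);[print(k,"".join("%4d"%v for v in im[k,260:280].mean(1))) for k in range(*r)]
for t in(.3,-.06,-.09,-.12): print(t,[proj("side",g(x,-49,105,t)) for x in(-13,13)],"bar end -y",[proj("side",g(x,-80,12,t)) for x in(-15,15)])
```

```text
6
194   45  44  45  45  45  45  45  46 154 203 203 204 202 201 203 205 206 205 202 202
195   44  45  44  45  45  44  45  45 155 202 202 204 204 202 203 203 203 202 202 201
196   44  44  45  45  45  45  45  45 155 203 201 202 201 203 201 201 200 202 203 203
197   45  45  45  45  45  45  45  77 177 201 200 200 199 201 202 204 203 202 204 204
198   60  60  60  59  73 139 138 152 204 199 199 200 199 201 204 205 204 204 203 203
199   89  97  98  97 152 190 189 187 199 197 201 202 202 203 203 201 200 202 201 202
200   96 119 118 158 189 190 190 187 188 193 204 203 203 202 202 200 198 200 201 200
201   80 111 159 188 189 190 191 189 187 188 200 203 201 200 201 201 198 200 202 199
202   65  95 191 190 188 189 191 190 196 196 201 184 199 198 199 201 200 201 204 200
203   62  91 160 198 198 207 198 200 214 220 206 199 199 199 199 201 201 200 202 200
204   63  95 103 221 224 228 226 204 189 186 169 185 199 199 200 201 199 197 198 198
205   64  96  92 186 189 195 198 167 130  98 114 129 200 198 199 198 198 198 198 198
206   63  96  94  99 103 110 113 114 115 105 113 134 199 198 199 200 199 199 1
[... 1939 characters left out ...]
  95  93  86  77  74  85
226  107 124 121 121 116  93  92  95  95  94  95  94  94  95  87  67  60  56  58 105
227   93 127 122 121 123  95  93  95  96  95  95  94  96  94  89  55  58  57  57 122
0.3 [array([267.377, 219.981]), array([276.119, 218.261])] bar end -y [array([266.206, 245.747]), array([275.83 , 243.703])]
-0.06 [array([263.318, 205.481]), array([271.971, 203.86 ])] bar end -y [array([265.951, 237.465]), array([275.689, 235.447])]
-0.09 [array([262.947, 204.402]), array([271.588, 202.789])] bar end -y [array([265.879, 236.686]), array([275.624, 234.671])]
-0.12 [array([262.572, 203.347]), array([271.201, 201.743])] bar end -y [array([265.799, 235.897]), array([275.55 , 233.885])]
```

Request:
drive_tool(motion=[3, 0, 0.4, 0, 3, 0, 0.6, 0, 2, 0, 0.5, 0, 0, 0, 0.2, 0, 0, 0, 0, 0, 0, 0, 0, 0, 0, 0, 0, 0, 0, 0, 0, 0])

```text
clock: 13.07
eef_pos: [578.3, 19.5, 146.9]
eef_rot: [-3.112, 0.004, 1.725]
wrist_force: [-0.5, -2.2, 4.1]
finger_gap: 24.0
```

Request:
drive_tool(motion=[0, 0, 0, 0, 0, 0, 0, 0, 0, 0, 0, 0, 0, 0, 0, 0, 0, 0, 0, 0, 0, 0, 0, 0, 0, 0, 0, 0, 0, 0, 0, 0])

```text
clock: 13.73
eef_pos: [578.3, 19.5, 146.9]
eef_rot: [-3.112, 0.004, 1.725]
wrist_force: [-0.5, -2.4, 4.4]
finger_gap: 24.3
```

Request:
drive_tool(motion=[0, 0, 0, 0, 0, 0, 0, 0, 0, 0, 0, 0, 0, 0, 0, 0, 0, 0, 0, 0, 0, 0, 0, 0, 0, 0, 0, 0, 0, 0, 0, 0])

```text
clock: 14.4
eef_pos: [578.3, 19.5, 146.9]
eef_rot: [-3.112, 0.004, 1.725]
wrist_force: [-1.0, -1.9, 2.9]
finger_gap: 24.3
```

```bash
cat > ob.py <<'E'
import sys;from g import *
n=sys.argv[1];im=np.mean([camera("side").astype(float) for _ in range(2)],0);cv2.imwrite(f"pics/side{n}.png",im[...,::-1])
G=im.mean(2);D=im[...,0]-im[...,2]
for k in range(198,221): print(k,"".join("%4d"%v for v in G[k,254:272]),"|","".join("%4d"%v for v in D[k,255:263]))
# near top edge of frame -> tilt (offset -0.6 row calibrated at t=.3)
def edge(c):
    v=G[196:212,c];i=np.where((v[:-1]>170)&(v[1:]<=170))[0][-1];hi=max(v[i],v[i-1]);j=i+1
    lo=v[j+1];m=v[j];return 196+j-.5+np.clip((m-lo)/(hi-lo),0,1)
from scipy.optimize import brentq
for c in(264,265,266):
    e=edge(c)
    def f(t):
        a,b=proj("side",g(-13,-49,105,t)),proj("side",g(13,-49,105,t));return a[1]+(b[1]-a[1])*(c-a[0])/(b[0]-a[0])-.6-e
    print("edge",c,e,"t",brentq(f,-.4,.3))
E
python3 st.py; python3 ob.py 7
```

```text
stand x,y -0.5294986504607384 21.785123970847692 r 145.3001799415208 t -0.1504993376041431 F [-1.02  -1.931  2.93 ] M [-0.689  0.293 -0.025] rot [-3.112  0.004  1.725] gap 24.25910778357791 tcp z 146.85775532359233 14.4
to t -0.05 dx -14.533146509672267 down -1.2609074597172594
to t -0.1 dx -7.299295215392927 down -0.7173490582491979
to t -0.15 dx -0.10165094892844806 down 0.18707191507260745
198  103 101 103  96  88  96 128 149 157 158 188 188 186 185 191 180 199 200 |    0   0   6   4   0  -1  -1  -1
199  103 102 103  96  83  79 135 186 187 187 187 189 187 185 186 179 201 202 |    0   0   6   4   1   0  -1  -1
200  104 102 103  96  90  62 100 192 187 187 187 188 189 186 185 192 200 203 |    0   0   6   5   0   1  -1  -1
201  104 102 103  96  96  58  83 153 194 188 195 200 206 205 207 200 208 202 |    0   0   5   6   1   1  -1  -1
202  104 103 103  96  97  62  81 100 182 210 216 225 216 195 196 173 181 189 |    0   0   5   6   2   3   1  -1
203  104 102 103  96  96  63  84 103 130 185 189 195 176 147 142 118 122 173 |    0   0   5   6   2   3   2   0
204  104 102 103  97  96  59  84
[... 1442 characters left out ...]
19  71  77  97  95  97 119 117 118 118 117 116 118 113 100 |    0   0   0  31  35   7   5   1
218   94  94 122 119  90  88 103  96  99 119 117 118 118 118 116 118 113  99 |    1   0   0  20  28   5   5   0
219   99  87 115 119 113 108 112  96 102 119 116 118 118 117 117 118 113  99 |    1   0   0   6  10   2   5   0
220  101  92  93 121 118 119 116 102 102 119 116 117 118 118 117 119 113 108 |    0   1   0   0   0   1   3   1
edge 264 203.56105610561056 t -0.09116207947822545
edge 265 203.52615384615385 t -0.08715464412337061
edge 266 203.54857621440536 t -0.08164689861077536[ WARN:0@0.633] global loadsave.cpp:1063 imwrite_ Unsupported depth image for selected encoder is fallbacked to CV_8U.
```

The gauge is stable at a tilt of about -0.087. My rough estimates put the mark at 0.085–0.13. I'll sweep the pointer past the tab to refine that from the relative occlusion.

Request:
drive_tool(motion=[2, 0, 0.4, 0, 2, 0, 0.5, 0, 0, 0, 0.1, 0, 0, 0, 0, 0, 0, 0, 0, 0, 0, 0, 0, 0, 0, 0, 0, 0, 0, 0, 0, 0])

```text
clock: 15.17
eef_pos: [577.5, 24.3, 146.0]
eef_rot: [-3.112, 0.004, 1.725]
wrist_force: [-1.4, -2.2, 3.2]
finger_gap: 23.8
```

Request:
drive_tool(motion=[0, 0, 0, 0, 0, 0, 0, 0, 0, 0, 0, 0, 0, 0, 0, 0, 0, 0, 0, 0, 0, 0, 0, 0, 0, 0, 0, 0, 0, 0, 0, 0])

```text
clock: 15.83
eef_pos: [577.5, 24.2, 146.0]
eef_rot: [-3.112, 0.004, 1.725]
wrist_force: [-1.6, -1.2, 4.6]
finger_gap: 23.7
```

Request:
drive_tool(motion=[0, 0, 0, 0, 0, 0, 0, 0, 0, 0, 0, 0, 0, 0, 0, 0, 0, 0, 0, 0, 0, 0, 0, 0, 0, 0, 0, 0, 0, 0, 0, 0])

```text
clock: 16.5
eef_pos: [577.5, 24.2, 146.0]
eef_rot: [-3.112, 0.004, 1.725]
wrist_force: [-0.8, -2.2, 3.9]
finger_gap: 23.9
```

```bash
python3 st.py; python3 ob.py 8 2>/dev/null | awk '$1>205||/edge/'
```

```text
stand x,y -0.5982577575958636 26.60813168316684 r 145.2284490808092 t -0.18425652894486078 F [-0.75  -2.245  3.864] M [-0.707  0.238 -0.05 ] rot [-3.112  0.004  1.725] gap 23.916708087930235 tcp z 145.9701290562856 16.5
to t -0.05 dx -19.356154221991414 down -2.148533727023988
to t -0.1 dx -12.122302927712074 down -1.6049753255559267
to t -0.15 dx -4.924658661247594 down -0.7005543522341213
206  104 102 102  96  63  63  96  95 107 119 119 120 118 119 115 120 139 200 |    1   1   6   1   1   5   5   0
207  104 102 102  96  53  59  96  95 107 119 119 120 119 119 116 119 139 198 |    1   2   6   1   0   5   5   0
208  104 102 102  96  58  56  91  95 108 120 119 120 119 120 116 120 140 199 |    1   1   6   2   0   5   4   0
209  104 102 102  96  67  55  71  95 108 119 120 120 119 120 116 120 130 199 |    1   1   6   1   0   2   5   0
210  105 102 102  96  72  55  52  86 109 120 119 120 120 120 117 121 116 190 |    0   1   5   2   1   2   4   0
211  105 102 102  97  72  65  50  66 108 120 120 121 120 120 118 121 114 149 |    0   1   6   1   1   2   3  -1
212  108 106 104  96  72  79  67  
[... 423 characters left out ...]
118 117 113  75  85  96  95 110 121 120 121 120 120 120 121 128  99 |    0   0   5  37  30   6   5   0
217   96 123 118 111  73  79  97  94 110 122 120 121 120 121 120 122 126 100 |    0   0   5  33  33   6   4   0
218   93 107 119 118  91  88 102  93 111 121 120 122 120 120 120 122 110  99 |    1   0   0  21  28   4   4   0
219   95  88 113 118 112 108 110  94 111 121 119 121 120 121 121 122 109 100 |    1   0   0   5  10   2   3   0
220   99  98  93 120 117 118 116 100 111 121 119 121 120 122 121 122 108 108 |    0   1   0  -1   0   1   2   0
edge 264 202.55891980360065 t -0.11792113993221796
edge 265 202.54591836734693 t -0.1132581573902291
edge 266 201.8256704980843 t -0.1277162861401969
```

Request:
drive_tool(motion=[4, 0, 0.9, 0, 3, 0, 0.8, 0, 0, 0, 0.1, 0, 0, 0, 0, 0, 0, 0, 0, 0, 0, 0, 0, 0, 0, 0, 0, 0, 0, 0, 0, 0])

```text
clock: 17.27
eef_pos: [576.1, 32.8, 144.1]
eef_rot: [-3.112, 0.003, 1.725]
wrist_force: [-1.1, -2.3, 4.6]
finger_gap: 23.9
```

Request:
drive_tool(motion=[0, 0, 0, 0, 0, 0, 0, 0, 0, 0, 0, 0, 0, 0, 0, 0, 0, 0, 0, 0, 0, 0, 0, 0, 0, 0, 0, 0, 0, 0, 0, 0])

```text
clock: 17.93
eef_pos: [576.2, 32.8, 144.1]
eef_rot: [-3.112, 0.003, 1.724]
wrist_force: [-0.9, -1.1, 4.6]
finger_gap: 23.9
```

Request:
drive_tool(motion=[0, 0, 0, 0, 0, 0, 0, 0, 0, 0, 0, 0, 0, 0, 0, 0, 0, 0, 0, 0, 0, 0, 0, 0, 0, 0, 0, 0, 0, 0, 0, 0])

```text
clock: 18.6
eef_pos: [576.1, 32.8, 144.0]
eef_rot: [-3.112, 0.003, 1.724]
wrist_force: [-1.0, -2.1, 3.7]
finger_gap: 23.9
```

```bash
python3 st.py; python3 ob.py 9 2>/dev/null | awk '$1>205||/edge/'
```

```text
stand x,y -0.7192784751238319 35.26902577813842 r 145.1860974976642 t -0.24537786228713443 F [-0.985 -2.07   3.707] M [-0.656  0.278 -0.022] rot [-3.112  0.003  1.724] gap 23.894278986670802 tcp z 144.0371354695283 18.6
to t -0.05 dx -28.017048316962995 down -4.081527313781294
to t -0.1 dx -20.783197022683655 down -3.5379689123132323
to t -0.15 dx -13.585552756219176 down -2.633547938991427
206  105 104 102  77  54  80  96  89 130 124 126 125 125 124 125 125 172 200 |    0   3   3   0   2   6   2   0
207  106 104 102  71  54  76  95  88 130 124 126 125 124 124 125 125 173 198 |    1   2   2   1   2   5   2   0
208  105 104 104  85  53  70  96  88 130 125 126 125 125 125 125 126 160 198 |    0   1   4   1   1   5   2   0
209  106 104 104  96  54  59  88  88 130 125 126 126 125 124 126 125 128 199 |    1   1   5   0   0   5   2   0
210  106 104 103  96  54  58  72  80 130 125 126 127 125 124 126 125 104 177 |    0   1   6   1   2   3   1   0
211  106 104 103  97  55  82  59  71 130 125 126 127 125 125 126 125 101 131 |    0   1   6   1   5   3   1   0
212  106 104 103  96  59  96  68  
[... 424 characters left out ...]
17 116 104  75  84  96  92 130 126 126 127 126 126 127 127 100  99 |    0   0  12  37  30   6   2   0
217   98 117 116 111  73  79  96  92 130 126 126 127 126 126 127 128 100  99 |    0   0   5  34  32   6   2  -1
218   92 109 118 116  91  88  99  93 130 127 126 127 127 126 127 128 100  99 |    0   0   0  21  28   5   2   0
219   94  96 116 117 111 107 105  93 134 126 126 127 126 126 127 128 101  99 |    1   0   0   5  11   4   2  -1
220   99  92  99 119 116 117 113 100 136 127 126 127 127 127 128 128  92 109 |    1   0   0   0   0   1   2  -1
edge 264 200.54930966469428 t -0.1733921569206284
edge 265 200.54293381037567 t -0.1683561570786488
edge 266 200.56521739130434 t -0.16253254803742073
```

The sweep gives tilts of about -0.047, -0.087, -0.118 and -0.168. In the side view, the pointer-to-tab column offset changes sign near a tilt of -0.12. The top-view estimate is 0.11–0.14, so the mark is about 0.12. I'll back off, then approach the third pose (tilt about -0.12) from the same direction as before.

Request:
drive_tool(motion=[-4, 0, -1, 0, -4, 0, -0.9, 0, -4, 0, -0.7, 0, -1, 0, -0.2, 0, 0, 0, 0, 0, 0, 0, 0, 0])

```text
clock: 19.2
eef_pos: [578.1, 20.4, 146.3]
eef_rot: [-3.112, -0.002, 1.724]
wrist_force: [-1.0, 2.5, 3.0]
finger_gap: 24.1
```

```bash
python3 st.py
```

```text
stand x,y -0.6007947059617966 22.77084066626829 r 144.88646776404275 t -0.1578176326638995 F [-1.011  2.548  3.004] M [0.671 0.213 0.002] rot [-3.112 -0.002  1.724] gap 24.05613200680648 tcp z 146.2859090074645 19.2
to t -0.05 dx -15.518863205092863 down -1.8327537758450774
to t -0.1 dx -8.285011910813523 down -1.289195374377016
to t -0.15 dx -1.0873676443490439 down -0.38477440105521055
```

Request:
drive_tool(motion=[-1.5, 0, -0.4, 0, 0, 0, 0, 0, 2.4, 0, 0.3, 0, 2.2, 0, 0.4, 0, 0, 0, 0, 0, 0, 0, 0, 0])

```text
clock: 19.7
eef_pos: [577.7, 22.5, 146.0]
eef_rot: [-3.112, 0.001, 1.724]
wrist_force: [-1.1, -0.9, 1.2]
finger_gap: 23.7
```

Request:
drive_tool(motion=[0, 0, 0, 0, 0, 0, 0, 0, 0, 0, 0, 0, 0, 0, 0, 0, 0, 0, 0, 0, 0, 0, 0, 0, 0, 0, 0, 0, 0, 0, 0, 0])

```text
clock: 20.37
eef_pos: [577.7, 22.6, 145.9]
eef_rot: [-3.112, 0.001, 1.725]
wrist_force: [-0.4, -1.6, 1.5]
finger_gap: 24.3
```

Request:
drive_tool(motion=[0, 0, 0, 0, 0, 0, 0, 0, 0, 0, 0, 0, 0, 0, 0, 0, 0, 0, 0, 0, 0, 0, 0, 0, 0, 0, 0, 0, 0, 0, 0, 0])

```text
clock: 21.03
eef_pos: [577.7, 22.6, 146.0]
eef_rot: [-3.112, 0.001, 1.725]
wrist_force: [-1.1, -0.5, 2.2]
finger_gap: 23.9
```

```bash
python3 st.py; python3 ob.py 10 2>/dev/null | awk '$1>198||/edge/'
```

```text
stand x,y -0.6260028518254903 24.924624998372998 r 144.91904497490964 t -0.1728494057115576 F [-1.135 -0.486  2.223] M [-0.199  0.077  0.041] rot [-3.112  0.001  1.725] gap 23.89346055814479 tcp z 145.95956242973836 21.0333
to t -0.05 dx -17.672647537197573 down -2.159100353571233
to t -0.1 dx -10.438796242918233 down -1.6155419521031718
to t -0.15 dx -3.2411519764537537 down -0.7111209787813664
199  103 102 101  96  71  79 165 185 186 185 187 188 187 184 185 188 201 202 |    1   2   6   2   1  -1   0   0
200  104 102 101  96  78  61  92 164 186 186 189 204 200 185 201 199 200 203 |    1   2   6   2   0   1   0   0
201  104 102 102  96  90  53  90 114 203 201 213 219 217 213 202 170 158 201 |    1   2   6   5   1   2   0  -2
202  104 102 102  96  96  54  94  88 178 188 184 174 180 192 161 127 115 199 |    1   2   6   6   0   4   2   0
203  104 102 102  96  96  55  95  94 106 138 111 109 116 119 122 117 117 198 |    1   2   6   6   1   6   5   1
204  104 102 102  97  96  55  96  95  98 118 117 119 117 117 114 113 113 200 |    0   2   6   5   0   6   5   1
205  104 103 101  96  87  55 
[... 1176 characters left out ...]
 0   0  26  23   6   5   0
216  116 119 118 119  75  85  96  95 107 121 119 120 119 119 118 120 113  99 |    0   0   0  36  31   6   5   0
217   95 123 119 118  72  79  96  95 108 120 119 119 119 119 119 120 113  99 |    0   0   0  33  33   7   5   0
218   94 107 120 118  91  88 102  95 108 120 119 119 119 119 119 120 114 100 |    0   0  -1  21  27   4   5   0
219   96  88 114 118 112 107 111  96 108 120 118 119 119 119 119 120 128 100 |    2   0   0   7  10   3   5   1
220   99  97  93 120 117 118 116 101 109 121 119 120 120 119 119 120 126 107 |    0   0   0   0   0   2   3   0
edge 264 202.5 t -0.11951187932401162
edge 265 202.5 t -0.11449390924444681
edge 266 202.5 t -0.10948953914839113
```

At a tilt of about -0.11 the pointer column (258.5) matches the tab column (258.5). I'll nudge slightly toward my pooled estimate (about 0.117), let it settle and check once more.

Request:
drive_tool(motion=[0.8, 0, 0.2, 0, 0, 0, 0, 0, 0, 0, 0, 0, 0, 0, 0, 0, 0, 0, 0, 0, 0, 0, 0, 0, 0, 0, 0, 0, 0, 0, 0, 0])

```text
clock: 21.8
eef_pos: [577.7, 23.1, 145.9]
eef_rot: [-3.112, 0.002, 1.725]
wrist_force: [-1.3, -1.2, 1.7]
finger_gap: 23.9
```

Request:
drive_tool(motion=[0, 0, 0, 0, 0, 0, 0, 0, 0, 0, 0, 0, 0, 0, 0, 0, 0, 0, 0, 0, 0, 0, 0, 0, 0, 0, 0, 0, 0, 0, 0, 0])

```text
clock: 22.47
eef_pos: [577.6, 23.1, 145.8]
eef_rot: [-3.112, 0.002, 1.725]
wrist_force: [-0.6, -0.9, 1.7]
finger_gap: 23.6
```

Request:
drive_tool(motion=[0, 0, 0, 0, 0, 0, 0, 0, 0, 0, 0, 0, 0, 0, 0, 0, 0, 0, 0, 0, 0, 0, 0, 0, 0, 0, 0, 0, 0, 0, 0, 0])

```text
clock: 23.13
eef_pos: [577.6, 23.1, 145.8]
eef_rot: [-3.112, 0.002, 1.724]
wrist_force: [-0.9, -1.5, 2.5]
finger_gap: 24.0
```

Request:
drive_tool(motion=[0, 0, 0, 0, 0, 0, 0, 0, 0, 0, 0, 0, 0, 0, 0, 0, 0, 0, 0, 0, 0, 0, 0, 0, 0, 0, 0, 0, 0, 0, 0, 0])

```text
clock: 23.8
eef_pos: [577.6, 23.1, 145.8]
eef_rot: [-3.112, 0.002, 1.725]
wrist_force: [-0.2, -2.2, 2.6]
finger_gap: 23.8
```

```bash
python3 st.py; python3 ob.py 11 2>/dev/null | awk '$1>210||/edge/'; python3 -c "
import cv2
a=cv2.imread('pics/side11.png')[140:260,190:330];cv2.imwrite('pics/c7.png',cv2.resize(a,None,fx=5,fy=5,interpolation=2))"
```

```text
stand x,y -0.6331454058179942 25.486941420790433 r 144.90719152038625 t -0.17680429075597603 F [-0.211 -2.151  2.573] M [-0.461  0.125  0.01 ] rot [-3.112  0.002  1.725] gap 23.812023400085057 tcp z 145.8482035335149 23.8
to t -0.05 dx -18.23496395961501 down -2.2704592497946976
to t -0.1 dx -11.001112665335668 down -1.7269008483266362
to t -0.15 dx -3.803468398871189 down -0.8224798750048308
211  104 102 101  96  72  64  50  65 106 119 119 120 119 119 116 120 114 149 |    0   2   6   2   2   2   3   0
212  108 106 104  96  73  73  67  52 106 119 118 119 119 119 117 120 114 105 |    0   1   6   2   2   4   2   0
213  115 113 113 102  73  73  88  66 107 120 119 120 119 119 117 121 114 100 |    0   0   3   3   2   5   3   0
214  118 117 119 114  72  77  97  87 108 120 118 120 119 119 118 121 114 101 |    0   0   1   7   9   6   4   1
215  126 118 118 120  74  86  97  95 108 121 119 120 119 119 118 121 113 100 |    0   0   0  27  23   7   5   0
216  117 119 118 112  75  85  97  95 108 121 118 120 120 119 119 121 114 100 |    0   0   5  36  31   6   5   0
217   96 123 118 111  72  79  97  95 109 121 119 120 119 120 119 121 113 100 |    0   0   6  33  32   5   5   0
218   94 107 119 118  91  87 103  96 108 121 119 120 120 120 119 121 128 100 |    1   0   0  21  28   5   5   0
219   97  88 113 118 112 108 111  96 109 121 119 120 120 120 120 121 126 100 |    0   0   0   6  11   2   5   0
220   98  98  93 121 118 118 116 101 109 120 119 120 120 120 119 121 109 107 |    0   0   0   0   0   1   3   0
edge 264 202.03465346534654 t -0.1321472156383661
edge 265 202.52756508422664 t -0.11375193587944363
edge 266 202.5562913907285 t -0.10797977132788766
```

View pics/c7.png

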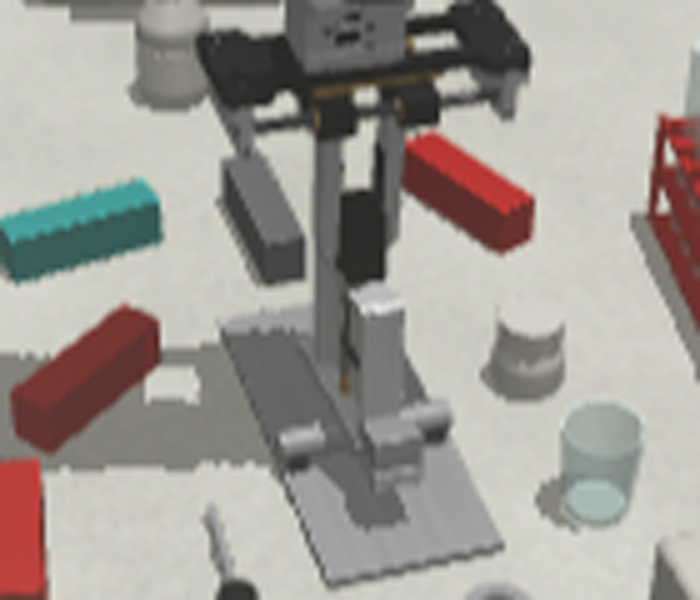

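The pointer ends on the brass tab at crop (345,383). The gauge sits on the rod, with the arm pressing about 2.5 N onto it. The offcut is on the bench clear of the plate, and nothing else has moved. Handing in.

```bash
python3 -c "
from cell import *
print(sign_off())"
```

```text
the job is handed in; nothing more can be done
None
```

I drew the offcut out and set it on the bench about 28 mm past the plate end. I then rocked the gauge on the rod and handed in while holding it, with the pointer on the set mark as far as I could measure. The clock read about 24 s of the 54 s allowed.

- **Pointer and mark:** in the last side picture the pointer and the brass tab fall in the same pixel column, 258.5. The gauge tilt was about -0.11 to -0.13 rad by the frame-edge measurement.
- **Where the checks disagreed:** my separate estimates of the mark angle ranged from about 0.085 to 0.16 rad. The side camera sees the dial almost edge-on, so I worked to a pooled value of about 0.12. The match could be off by about 0.02 rad.
- **Resting on the rod:** the force on the wrist was about 2.5 N upward, so the gauge was pressed lightly onto the rod. The arm was still, with a steady grip.
- **Other lab things:** in the last picture, those in view looked undisturbed. I did not compare positions numerically, and the amber bottle was outside that crop.

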